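Zero the lifting-tape dispenser's counter and hold its tension arm back for a new roll

ROBOT

A 6-joint arm with a two-finger parallel gripper is mounted at the origin on a cart in front of the work surface, level with it; the furniture and walls round the work are solid. World frame = base frame: x ahead of the robot, y to its left, z up, the work surface at z = 0. Lengths are in mm, angles in rad, forces in N, time in s.
With the tool pointing down it reaches from about 225 to 725 mm from the base axis. Payload 3.1 kg.
Tool frame: the origin (TCP) lies on the mounting face of the last link; the fingertips stand 173 mm ahead of it and the grasp point (between the pads) lies 155 mm ahead of it; z points along the fingers, y is the line along which they close (so a half turn about z gives the same grasp; the last joint's range is limited). The gripper opens to 85 mm and grips with 20 to 120 N. Pads are 22 mm wide; open, the fingers measure 114 mm over their backs; the gripper's body (76 mm by 85 mm) begins 54 mm behind the grasp point. The pads swing forward as they close: fully open they stand 13 mm farther back than shut.
Start: joints at [1.055, 0.048, 0.099, 1.622, 0, 1.443], TCP at [198.537, 486.005, 404.712] pointing down, gripper open.
Joint ranges: [-2.91, 2.91], [-0.99, 1.94], [-1.21, 1.42], [-2.12, 2.29], [-1.49, 1.47], [-3.14, 3.14]. Speed limits (rad/s): [2.79, 2.79, 3.14, 3.14, 3.14, 3.14].

INTERFACE

Orientations are given as a unit quaternion [w, x, y, z].
In Python, from workcell import readout, grab_frame, get_calibration, close_job gives the robot as it stands. The module is installed in compiled form; this text tells all that it offers.
- The arm moves only by the tool arm_command, never from a script. Its argument "deltas" is a list of rows, each an object of numbers: "claw": the opening, from -1 (shut) to 1 (fully open), so that 0 is half open; "tx", "ty", "tz": the shift along the tool's x, y, z in m; "twist": the turn about the tool's z in rad. In form: [{"claw": .., "tx": .., "ty": .., "tz": .., "twist": ..}, ...]. A call has exactly 8 rows; each row shifts and turns the commanded pose from where the row before left it, along the tool's axes as they then stand; what a row does not reach is not made up. A row lasts 1/8 s, in which the tool goes at most 62.5 mm and 10.7 degrees, less where a joint would pass 70% of its speed; a pose out of reach is approached as far as the arm can. A call is refused whole if a number of a shift passes 0.0625 or a number of a turn 0.188, either way. A call with a gripper value outside its range is refused whole. The fingers move at their own pace and stop on an object; the grip force is fixed at half the most. Time passes only in rows, so rows that do not move let the fingers close, or fill a call up. It gives the time, the measured TCP pose, the force, the opening and the grip force at its end, in the units of the state.
- readout.get_obs(): the state, without advancing time (a new reading comes with each control period).
- grab_frame(name): name is "scene" or "side" or "wrist"; returns (picture, depth): 384x512x3 uint8, blue, green, red; 384x512 float32, mm along the optical axis (not along the pixel's ray), 0 where there is no reading.
- get_calibration(name): a dict with "fx", "fy", "cx", "cy" (pixels), "k1" (the pictures are not rectified: a ray, as slopes to the right and down, at radius r is drawn at 1 + k1 r^2 times it, then the intrinsics apply), "extrinsics" (4x4, takes a point from world to camera coordinates). Camera axes: x right, y down, z forward; pixel columns grow to the right and rows downward; lengths in mm; the calibration is good to about 2 mm. A picture is of the moment at which its call begins: read the wrist's pose just before it. get_calibration takes no time and is no camera call; for the wrist camera it gives the pose at the moment of the call.
- close_job(): hands the job in; it is judged then, once.
The state is a dict: "time": time; "joints": joint angles; "dq": joint speeds; "tau": joint torques, N m; "tool_pos": TCP position; "eef_rot": TCP orientation; "ft_force": force on the tool from outside, world axes, zero at the start; "wrist_torque": the same for the moment, N m; "opening": opening from 0.0 (shut) to 1.0 (fully open); "grasp_force": force on a finger pad.
Only numpy, scipy, OpenCV 4.12 (cv2) and the standard library are available. Lean on these libraries where they do the work, as an engineer would, in place of code of your own. Each camera call takes 0.05 s, during which the arm holds its last target. There are 200 camera calls.

TASK

The print-lifting tape dispenser on the desk is to get a fresh roll. Turn its length counter's knob anticlockwise, back to the zero stop, and then push the sprung tension arm over to the right, away from the reel, past the click of its ratchet pawl. The program finishes while holding the arm back there, with the brake off and the tape path open for a colleague to change and thread the roll (its spring throws it back if you let go); leave the other things on the desk where they are.

Things in the scene. Friction and masses are not known exactly. Their poses are not given: they have to be found in the camera images.
- dispenser: Bench tape dispenser, fixed, 304 mm wide (y), 130 deep (x). Origin: centre of its underside; x to its rear, y to its left (reel end), z up; turned at most 0.25 rad. An upright plate (front face x = 40, y = -43 to 147, top z = 125 mm) carries on its front the reel (flange 104 mm across, centre y = 96, z = 75 mm), the tension arm and the pawl. The length counter is the black box at the right end.
- counter_knob (a joint): Reset knob of the length counter, vertical axis: rad from the zero stop, growing clockwise seen from above; starts at 0.6 to 1.9, reset anticlockwise until it stops at 0. Black bar grip 34 mm long, 10 thick, up to 35 mm above the dial, on a skirt 33 mm across and 6 mm high. Light friction (0.03 N m), stays where it is left.
- knob_grip (a point): Point on the reset knob's axis at the height to grip: 27 mm above the white dial (which is 53 mm across, at z = 64 mm on the counter's black box of 56 x 66 mm), 8 mm below the top of the bar. Its x axis lies along the bar, towards the pointer, and is the dispenser's x axis at 0. In the dispenser's frame: x = -34, y = -112, z = 91 mm.
- zero_pin (a point): Small steel stop pin standing on the rear edge of the dial, 3 mm thick, 6 mm high; the steel pointer at the knob's foot lies against it at 0.
- tension_arm (a joint): Sprung tension arm: rad, 0 at rest with its brake shoe on the reel's flange, growing as its top swings right (dispenser's -y), 1.0 at its rubber stop. At q it leans q - 0.30 to the right of upright. The spring pushes back at the roller with 2.5 N at 0, 6.5 N at 1.0; from about 0.2 to 0.7 a tooth lifts the pawl (up to 3 N more), which then clicks down; let go, the arm swings back to 0.
- pivot (a point): Pivot of the tension arm on the plate's front: a level axis along the dispenser's x, at y = 18, z = 70 mm in its frame. The arm is a flat steel bar 13 mm wide from here to the roller, 95 mm away.
- roller (a point): Middle of the grey roller at the top of the tension arm, on its axis. The roller lies along the dispenser's x axis (level, pointing at the robot), 17 mm thick, 34 mm long, with a 22 mm disc at each end; it stands out in front of the plate with nothing above it or beside it. At rest it is at x = 5, y = 46, z = 161 mm in the dispenser's frame.
- pawl (a joint): Click pawl, a small steel lever on the plate to the right of the arm's pivot, not to be handled: 0 rad while it lies on the arm's hub (before and after the click), up to 0.07 rad while it rides on the tooth.
- spare_roll: Bystander, to be left alone: fresh roll of clear lifting tape lying flat in front of the dispenser, 88 mm across, 26 mm high, hole 27 mm.
- tweezers: Bystander, to be left alone: steel tweezers, 127 mm long, lying in front of the dispenser.
- powder_brush: Bystander, to be left alone: wooden powder brush, 170 mm long, lying in front of the dispenser.
- brush_tube: Bystander, to be left alone: clear tube with push caps, 192 mm long, 21 mm thick, lying behind the dispenser.
- jar_green: Bystander, to be left alone: round screw jar, 54 mm across, 56 mm high, behind the dispenser's right end.
- pen_blue: Bystander, to be left alone: ball pen, 142 mm long, lying behind the dispenser.

How it is judged:
By the outcome, as a careful person would: the job done as asked, in the order asked, and still so for the second after the job is handed in, while the arm keeps its last pose, push and grip.
It also fails if it takes over 64 s, if anything falls off the work surface, if the arm or the gripper's body presses on something with over 40 N, if the wrist force passes 120 N, or if a joint passes its speed limit or range.

## Working session

There is one attempt and no reset: what is moved stays moved. The work goes in short steps, Python scripts to look and compute and a tool call to move; the robot and the scene stay as the last step left them, time stands still between calls to the robot, and variables do not carry over. Pictures are saved under pics/ and viewed, at most 10 in all, crops included, and the job is handed in when it is done.

Besides the shell and the picture viewer there is one more tool, called after "Emit:" as name(argument=value, ...), one argument or row to a line, values as JSON. arm_command: Moves the arm, as the interface text tells. Its arguments: {"type":"object","properties":{"deltas":{"type":"array"}},"required":["deltas"]}

```bash
mkdir -p pics; cat > h.py <<'E'
import numpy as np, cv2
from workcell import readout, grab_frame, get_calibration, close_job
def snap(n,f):
    c=get_calibration(n); p,d=grab_frame(n); cv2.imwrite(f'pics/{f}.png',p); np.savez(f'pics/{f}.npz',d=d,**{k:np.array(c[k]) for k in c}); return p,d,c
def load(f): return dict(np.load(f'pics/{f}.npz'))
def ray(c,u,v):
    x=(u-c['cx'])/c['fx'];y=(v-c['cy'])/c['fy'];X,Y=x,y
    for _ in range(10):
        s=1+c['k1']*(X*X+Y*Y);X,Y=x/s,y/s
    return np.array([X,Y,1.])
def px2w(c,u,v,z=None):
    T=np.array(c['extrinsics']);R,t=T[:3,:3],T[:3,3];r=ray(c,u,v)
    if z is None: 
        dd=c['d'][int(v)-1:int(v)+2,int(u)-1:int(u)+2]; return R.T@(r*np.median(dd)-t)
    o=-R.T@t; w=R.T@r; return o+w*(z-o[2])/w[2]
def w2px(c,P):
    T=np.array(c['extrinsics']);q=T[:3,:3]@np.array(P,float)+T[:3,3];x,y=q[:2]/q[2];s=1+c['k1']*(x*x+y*y)
    return np.array([c['cx']+c['fx']*x*s,c['cy']+c['fy']*y*s])
E
python3 - <<'E'
from h import *
a=snap('scene','s1')[0];b=snap('side','d1')[0];snap('wrist','w1')
o=readout.get_obs();print(o)
cv2.imwrite('pics/both.png',cv2.resize(np.hstack([a,b]),(800,300)))
for n in('scene','side','wrist'):
    T=np.array(get_calibration(n)['extrinsics']);print(n,-T[:3,:3].T@T[:3,3],T[2,:3])
E
```

```text
{'time': 0.15, 'joints': array([1.05520482e+00, 4.85941427e-02, 9.79186583e-02, 1.62204235e+00,
       1.07122671e-05, 1.44295375e+00]), 'dq': array([-1.83666444e-03, -2.25813839e-04,  5.13173077e-03, -7.04877988e-06,
       -6.45875998e-04, -6.57720177e-04]), 'tau': array([ 1.88182938e-03, -3.39258170e+01,  3.20424592e+01,  1.53251173e-02,
       -1.21302332e-04,  1.10257207e-05]), 'tool_pos': array([198.44872124, 485.85817318, 403.75915934]), 'eef_rot': array([-3.08867679e-04,  1.92662125e-01,  9.81264685e-01, -9.09767281e-04]), 'ft_force': array([-1.0047438 , -0.08800519, -0.55703483]), 'wrist_torque': array([ 0.02076422,  0.0021342 , -0.04748206]), 'grasp_force': 0.0, 'opening': 0.9997723036668927}
scene [  26.40347984 -610.95796813  708.79373553] [ 0.59491975  0.52768397 -0.60631685]
side [421.91955369 517.01204029 673.01980847] [ 0.20370165 -0.73149395 -0.65070903]
wrist [122.17557594 517.82546406 373.10155873] [ 0.29512149 -0.12299521 -0.94751015]
```

View pics/both.png

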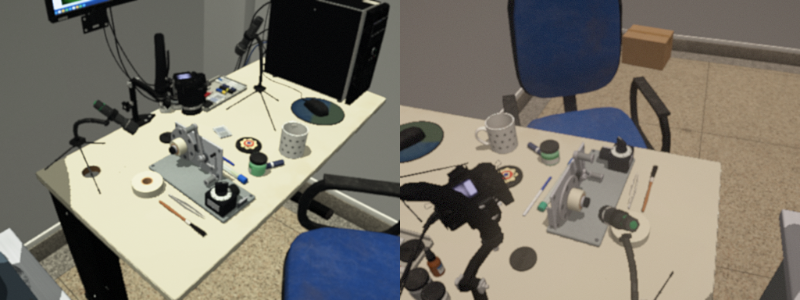

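```bash
python3 - <<'E'
import cv2,numpy as np
a=cv2.imread('pics/s1.png')[145:285,190:340];b=cv2.imread('pics/d1.png')[160:320,175:335]
f=lambda i:cv2.resize(i,(400,int(400*i.shape[0]/i.shape[1])),interpolation=cv2.INTER_CUBIC)
a,b=f(a),f(b);a=cv2.copyMakeBorder(a,0,b.shape[0]-a.shape[0],0,0,0) if b.shape[0]>a.shape[0] else a
cv2.imwrite('pics/c1.png',np.hstack([a,b[:a.shape[0]]]))
E
```

```text
(no output)
```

View pics/c1.png

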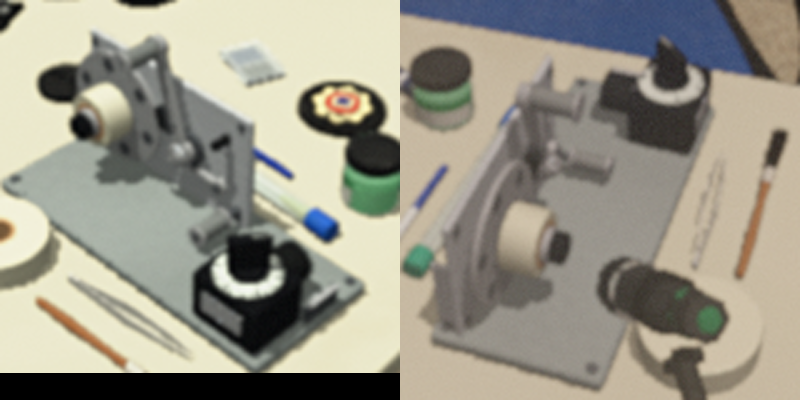

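```bash
python3 - <<'E'
from h import *
s=load('s1');d=load('d1')
for n,c,P in (('s',s,[(192,214.4),(327,253.7),(288,284.5)]),('d',d,[(189,296),(257,314),(300,202)])):
    for p in P: print(n,p,px2w(c,*p,z=8).round(),px2w(c,*p).round())
print('dial',px2w(s,282.6,246,z=64).round(),px2w(d,283.8,196,z=64).round())
for n,c,p in(('s',s,(246.5,163)),('d',d,(238,200))): print('roller',px2w(c,*p).round(),px2w(c,*p,z=161).round())
print(px2w(d,331/400*0+283,180).round())
E
```

```text
s (192, 214.4) [552.  63.   8.] [549.  59.  13.]
s (327, 253.7) [ 658. -243.    8.] [ 666. -239.   -1.]
s (288, 284.5) [ 536. -237.    8.] [ 538. -235.    5.]
d (189, 296) [676.  60.   8.] [676.  60.   8.]
d (257, 314) [550.  65.   8.] [551.  59.   0.]
d (300, 202) [ 537. -239.    8.] [ 539. -249.   -0.]
dial [ 566. -195.   64.] [ 563. -185.   64.]
roller [620. -48. 167.] [627. -41. 161.]
roller [610. -36. 167.] [612. -42. 161.]
[ 568. -194.   97.]
```

```bash
python3 - <<'E'
from h import *
for n in 's1','d1':
    c=load(n);cnt={}
    for v in range(2,382,3):
        for u in range(2,510,3):
            if c['d'][v,u]>0:
                p=px2w(c,u,v)
                if p[2]>90 and 80<p[0]<850 and -350<p[1]<600: 
                    k=(int(p[0]//50*50),int(p[1]//50*50));cnt.setdefault(k,[]).append(p[2])
    print(n,{k:(len(z),round(min(z)),round(max(z))) for k,z in sorted(cnt.items()) if len(z)>1})
E
```

```text
s1 {(400, 200): (11, 120, 159), (400, 250): (6, 91, 121), (450, 100): (52, 157, 226), (450, 150): (22, 161, 232), (500, 50): (32, 143, 177), (500, 100): (11, 169, 205), (550, -250): (4, 95, 100), (550, -200): (7, 95, 100), (550, -50): (9, 154, 170), (600, -150): (24, 90, 125), (600, -100): (45, 91, 162), (600, -50): (44, 91, 171), (600, 0): (27, 92, 126), (600, 250): (3, 92, 98), (600, 550): (9, 326, 390), (650, 0): (6, 115, 126), (650, 50): (2, 110, 118), (650, 250): (34, 93, 169), (650, 550): (4, 323, 334), (700, 50): (46, 137, 199), (700, 100): (34, 143, 202), (700, 150): (106, 97, 255), (700, 200): (36, 121, 283), (700, 250): (15, 134, 167), (700, 550): (3, 327, 329), (750, 50): (79, 90, 205), (750, 100): (24, 92, 204), (750, 150): (20, 177, 259), (750, 200): (31, 245, 309), (750, 250): (3, 296, 308), (750, 550): (5, 320, 339), (800, 50): (17, 107, 202), (800, 100): (10, 183, 199), (800, 150): (7, 185, 191), (800, 550): (5, 320, 331)}
d1 {(400, 200): (12, 144, 157), (450, 100): (33, 166, 222), (450, 150): (91, 162, 231), (450, 200): (31, 145, 165), (500, 50): (16, 146, 175), (500, 100): (52, 144, 206), (550, -250): (3, 92, 98), (550, -200): (7, 91, 97), (550, -50): (6, 150, 168), (600, -150): (5, 105, 123), (600, -100): (9, 96, 122), (600, -50): (52, 90, 169), (600, 0): (49, 90, 124), (600, 50): (2, 92, 96), (650, -100): (7, 92, 126), (650, -50): (23, 97, 124), (650, 0): (29, 91, 124), (650, 50): (6, 95, 122), (650, 250): (70, 118, 166), (650, 300): (2, 152, 157), (700, 50): (17, 138, 202), (700, 100): (121, 140, 205), (700, 150): (144, 96, 257), (700, 200): (205, 119, 278), (700, 250): (56, 136, 167), (700, 300): (11, 152, 165), (750, 50): (49, 91, 205), (750, 100): (103, 93, 204), (750, 150): (75, 137, 262), (750, 200): (129, 153, 309), (750, 250): (42, 286, 309), (800, 50): (17, 192, 203), (800, 100): (63, 184, 201), (800, 150): (43, 136, 186), (800, 200): (22, 120, 158), (800, 250): (10, 97, 121)}
```

Emit:
arm_command(
  deltas=[
    {"claw": 1,"tx": -0.031,"ty": -0.047,"tz": 0,"twist": 0},
    {"claw": 1,"tx": -0.031,"ty": -0.047,"tz": 0,"twist": 0},
    {"claw": 1,"tx": -0.031,"ty": -0.047,"tz": 0,"twist": 0},
    {"claw": 1,"tx": -0.031,"ty": -0.047,"tz": 0,"twist": 0},
    {"claw": 1,"tx": -0.031,"ty": -0.047,"tz": 0,"twist": 0},
    {"claw": 1,"tx": -0.031,"ty": -0.047,"tz": 0,"twist": 0},
    {"claw": 1,"tx": -0.031,"ty": -0.047,"tz": 0,"twist": 0},
    {"claw": 1,"tx": -0.031,"ty": -0.047,"tz": 0,"twist": 0},
  ],
)

```text
time: 1.15
tool_pos: [285.7, 42.5, 404.6]
eef_rot: [0.001, 0.192, 0.981, 0.0]
ft_force: [1.2, 0.4, -0.4]
opening: 1.001
grasp_force: 0.0
```

Emit:
arm_command(
  deltas=[
    {"claw": 1,"tx": -0.031,"ty": -0.047,"tz": 0,"twist": 0},
    {"claw": 1,"tx": -0.031,"ty": -0.047,"tz": 0,"twist": 0},
    {"claw": 1,"tx": -0.031,"ty": -0.047,"tz": 0,"twist": 0},
    {"claw": 1,"tx": -0.031,"ty": -0.047,"tz": 0,"twist": 0},
    {"claw": 1,"tx": -0.05,"ty": 0.015,"tz": 0,"twist": 0},
    {"claw": 1,"tx": -0.05,"ty": 0.015,"tz": 0,"twist": 0},
    {"claw": 1,"tx": -0.05,"ty": 0.015,"tz": 0,"twist": 0},
    {"claw": 1,"tx": 0,"ty": 0,"tz": 0,"twist": 0},
  ],
)

```text
time: 2.15
tool_pos: [488.1, -192.3, 401.1]
eef_rot: [-0.002, 0.192, 0.981, 0.001]
ft_force: [-0.5, -0.5, 0.8]
opening: 0.999
grasp_force: 0.0
```

```bash
python3 - <<'E'
from h import *
o=readout.get_obs();print(o['time'],o['tool_pos'],o['eef_rot'],o['joints'])
p,d,c=snap('wrist','w2');c['d']=d
cv2.imwrite('pics/w2b.png',cv2.resize(p,(800,600),interpolation=cv2.INTER_CUBIC))
E
```

```text
2.15 [ 488.12083231 -192.32726568  401.1033963 ] [-2.41000904e-03  1.91954912e-01  9.81400347e-01  9.28631490e-04] [-5.03281112e-01  4.96268913e-02  9.36974901e-02  1.62002381e+00
  2.97691146e-04 -1.16973146e-01]
```

View pics/w2b.png

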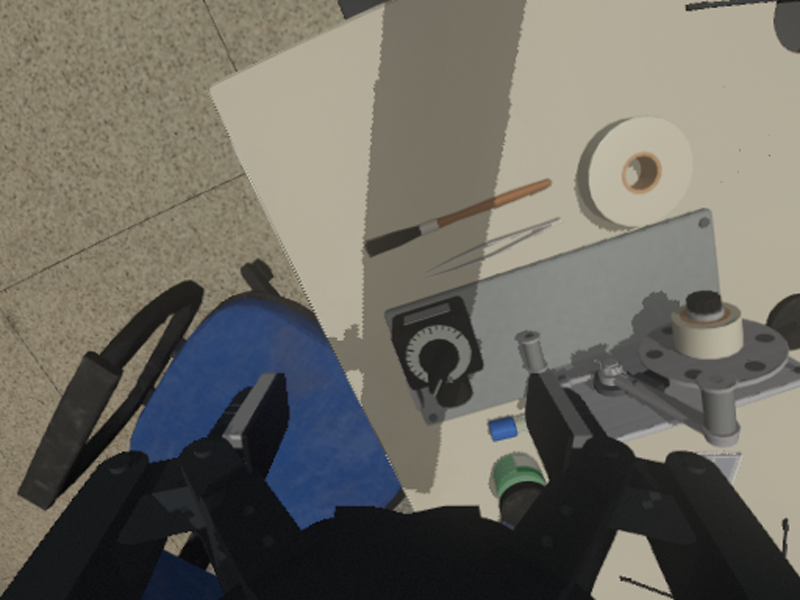

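```bash
python3 - <<'E'
from h import *
p=cv2.imread('pics/w2.png')[180:280,240:360]
cv2.imwrite('pics/w2c.png',cv2.resize(p,(720,600),interpolation=cv2.INTER_CUBIC))
c=load('w2')
for u,v,z in((247,199,8),(453,134,8),(275,270,8),(461,275,161),(461,247,None)):print(px2w(c,u,v,z).round(1))
th=-.05
E
```

```text
[ 533.7 -230.4    8. ]
[552.6  69.2   8. ]
[ 661.9 -236.5    8. ]
[632.9 -40.5 161. ]
[595.1 -40.3 167.3]
```

View pics/w2c.png

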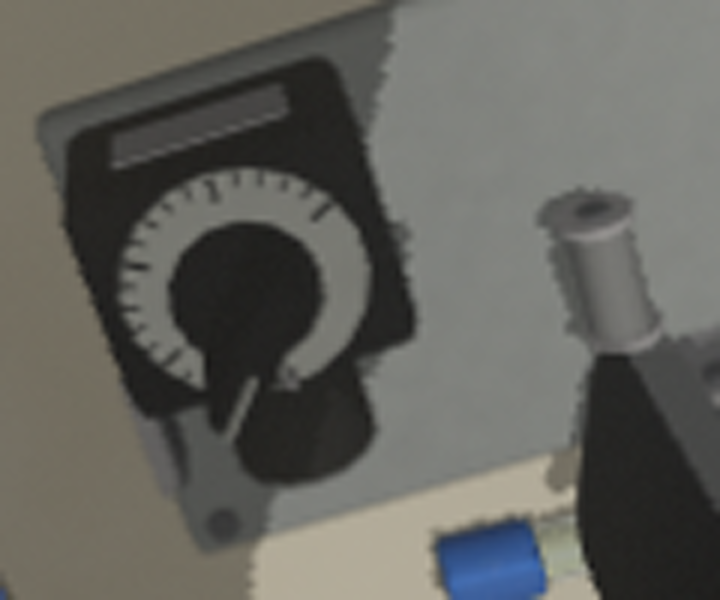

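```bash
python3 - <<'E'
from h import *
c=load('w2');f=lambda u,v,z=None:px2w(c,240+u/6,180+v/6,z)
print('dial',f(245,290,64));a,b=f(255,378,99),f(229,442,99);print('line',a,b,np.arctan2(*(b-a)[1::-1]))
print('pin',f(290,375,70))
print('w dial', w2px(c,[566,-200,64]))
for u,v in((255,378),(229,442),(215,420),(250,440)):print(f(u,v))
T=np.array([600.5,-87.5]);
# fit dispenser pose from corners
import itertools
m=np.array([[-65,152],[-65,-152],[65,-152],[65,152]]);w=np.array([[552,65],[536,-235],[660,-240],[676,60.]])
A=m-m.mean(0);B=w-w.mean(0);th=np.arctan2((A[:,0]*B[:,1]-A[:,1]*B[:,0]).sum(),(A*B).sum());R=np.array([[np.cos(th),-np.sin(th)],[np.sin(th),np.cos(th)]])
t=w.mean(0);print(th,t)
for q in((-34,-112),(5,46),(40,147),(40,-43)):print(q,t+R@q)
E
```

```text
dial [ 567.65839569 -195.4187526    64.        ]
line [ 568.13988972 -196.2547295    99.        ] [ 579.48887584 -205.88273877   99.        ] -0.7035403387994364
pin [ 586.95885265 -192.97748526   70.        ]
w dial [276.99222137 228.47073495]
[ 568.03977779 -196.23175523   99.17394332]
[ 580.15086573 -206.06236291   97.92758731]
[ 574.4326766  -206.80053258   98.05838449]
[ 608.60376097 -208.84366262   53.95553178]
-0.051333914508090904 [606.  -87.5]
(-34, -112) [ 566.29791442 -197.6078762 ]
(5, 46) [613.35373663 -41.81715248]
(40, 147) [653.49007982  57.2539026 ]
(40, -43) [ 643.74091917 -132.49581114]
```

Emit:
arm_command(
  deltas=[
    {"claw": 0,"tx": -0.038,"ty": 0.013,"tz": 0.02,"twist": 0},
    {"claw": 0,"tx": -0.037,"ty": 0.0135,"tz": 0.02,"twist": 0},
    {"claw": 0,"tx": 0,"ty": 0,"tz": 0.02,"twist": 0.158},
    {"claw": 0,"tx": 0,"ty": 0,"tz": 0.02,"twist": 0.158},
    {"claw": 0,"tx": 0,"ty": 0,"tz": 0,"twist": 0},
    {"claw": 0,"tx": 0,"ty": 0,"tz": 0,"twist": 0},
    {"claw": 0,"tx": 0,"ty": 0,"tz": 0,"twist": 0},
    {"claw": 0,"tx": 0,"ty": 0,"tz": 0,"twist": 0},
  ],
)

```text
time: 3.2
tool_pos: [565.1, -195.8, 326.0]
eef_rot: [0.001, 0.344, 0.939, -0.0]
ft_force: [-0.3, 0.3, -0.0]
opening: 0.5
grasp_force: 0.0
```

```bash
python3 - <<'E'
from h import *
o=readout.get_obs();print(o['time'],o['tool_pos'],o['eef_rot'],o['joints'],o['opening'])
p,d,c=snap('wrist','w3')
cv2.imwrite('pics/w3b.png',cv2.resize(p[160:384,120:420],(800,597),interpolation=cv2.INTER_CUBIC))
E
```

```text
3.2 [ 565.05820262 -195.80809938  326.00463323] [ 1.02001005e-03  3.44428736e-01  9.38811906e-01 -1.03682851e-04] [-4.45677465e-01  2.33233142e-01  1.48191781e-01  1.48370449e+00
 -1.48741360e-05  2.57583346e-01] 0.5000584837857
```

View pics/w3b.png

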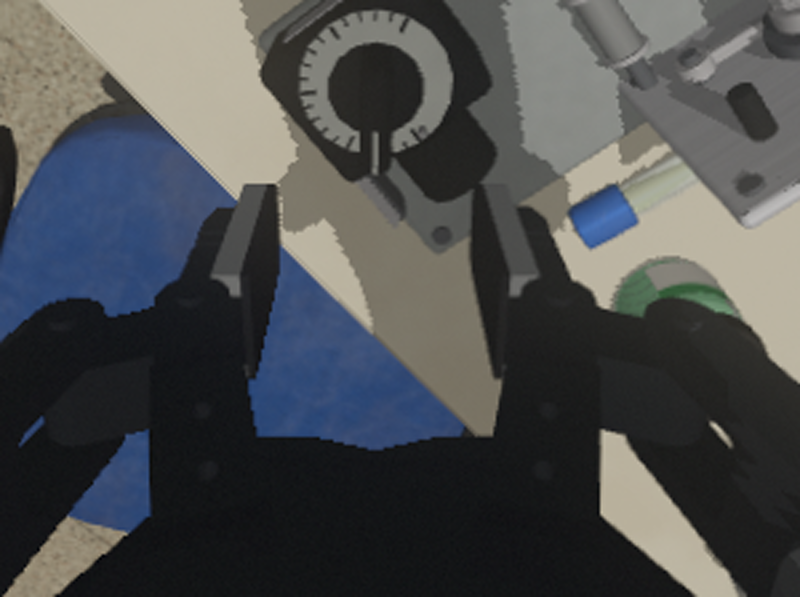

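Emit:
arm_command(
  deltas=[
    {"claw": 0,"tx": -0.002,"ty": 0,"tz": 0.03,"twist": 0},
    {"claw": 0,"tx": 0,"ty": 0,"tz": 0.03,"twist": 0},
    {"claw": 0,"tx": 0,"ty": 0,"tz": 0.018,"twist": 0},
    {"claw": -1,"tx": 0,"ty": 0,"tz": 0,"twist": 0},
    {"claw": -1,"tx": 0,"ty": 0,"tz": 0,"twist": 0},
    {"claw": -1,"tx": 0,"ty": 0,"tz": 0,"twist": 0},
    {"claw": -1,"tx": 0,"ty": 0,"tz": 0,"twist": 0},
    {"claw": -1,"tx": 0,"ty": 0,"tz": 0,"twist": 0},
  ],
)

```text
time: 4.25
tool_pos: [566.8, -197.0, 247.8]
eef_rot: [0.001, 0.345, 0.939, 0.0]
ft_force: [-0.0, 1.1, 2.1]
opening: 0.104
grasp_force: 60.9
```

Emit:
arm_command(
  deltas=[
    {"claw": -1,"tx": 0,"ty": 0,"tz": 0,"twist": -0.1},
    {"claw": -1,"tx": 0,"ty": 0,"tz": 0,"twist": -0.1},
    {"claw": -1,"tx": 0,"ty": 0,"tz": 0,"twist": -0.1},
    {"claw": -1,"tx": 0,"ty": 0,"tz": 0,"twist": -0.1},
    {"claw": -1,"tx": 0,"ty": 0,"tz": 0,"twist": -0.1},
    {"claw": -1,"tx": 0,"ty": 0,"tz": 0,"twist": -0.08},
    {"claw": -1,"tx": 0,"ty": 0,"tz": 0,"twist": 0},
    {"claw": -1,"tx": 0,"ty": 0,"tz": 0,"twist": 0},
  ],
)

```text
time: 5.25
tool_pos: [567.0, -196.6, 247.8]
eef_rot: [0.001, 0.062, 0.998, 0.0]
ft_force: [1.3, 3.4, 4.1]
opening: 0.103
grasp_force: 61.5
```

```bash
python3 - <<'E'
from h import *
o=readout.get_obs();q=o['eef_rot'];print(o['tool_pos'],2*np.arctan2(q[2],q[1])-np.pi,o['wrist_torque'],o['ft_force'],o['opening'])
E
```

```text
[ 567.0255861  -196.63076944  247.82928762] -0.12434186462042796 [ 0.72687129 -0.1595568   0.02749747] [1.34140017 3.41815066 4.13145324] 0.1032411507290167
```

Emit:
arm_command(
  deltas=[
    {"claw": -1,"tx": 0,"ty": 0,"tz": 0,"twist": -0.04},
    {"claw": -1,"tx": 0,"ty": 0,"tz": 0,"twist": -0.04},
    {"claw": -1,"tx": 0,"ty": 0,"tz": 0,"twist": -0.03},
    {"claw": -1,"tx": 0,"ty": 0,"tz": 0,"twist": -0.02},
    {"claw": -1,"tx": 0,"ty": 0,"tz": 0,"twist": 0},
    {"claw": -1,"tx": 0,"ty": 0,"tz": 0,"twist": 0},
    {"claw": -1,"tx": 0,"ty": 0,"tz": 0,"twist": 0},
    {"claw": -1,"tx": 0,"ty": 0,"tz": 0,"twist": 0},
  ],
)

```text
time: 6.25
tool_pos: [567.0, -196.6, 247.8]
eef_rot: [0.001, -0.001, 1.0, 0.001]
ft_force: [0.6, 5.0, 4.3]
opening: 0.105
grasp_force: 68.8
```

```bash
python3 - <<'E'
from h import *
o=readout.get_obs();q=o['eef_rot'];print(o['tool_pos'],2*np.arctan2(q[2],q[1])-np.pi,o['wrist_torque'],o['ft_force'],o['opening'])
E
```

```text
[ 566.96734998 -196.64369173  247.78416814] 0.0026936352871000935 [ 1.09611957 -0.27326145 -1.13528209] [0.60395886 5.00524794 4.33886014] 0.1046988435064149
```

Emit:
arm_command(
  deltas=[
    {"claw": -1,"tx": 0,"ty": 0,"tz": 0,"twist": 0.045},
    {"claw": 0,"tx": 0,"ty": 0,"tz": 0,"twist": 0},
    {"claw": 0,"tx": 0,"ty": 0,"tz": 0,"twist": 0},
    {"claw": 0,"tx": 0,"ty": 0,"tz": 0,"twist": 0},
    {"claw": 0,"tx": 0,"ty": 0,"tz": -0.04,"twist": 0},
    {"claw": 0,"tx": 0,"ty": 0,"tz": -0.06,"twist": 0},
    {"claw": 0,"tx": 0,"ty": 0,"tz": -0.05,"twist": 0},
    {"claw": 0,"tx": 0.06,"ty": 0,"tz": 0,"twist": 0},
  ],
)

```text
time: 7.25
tool_pos: [510.6, -196.8, 402.1]
eef_rot: [0.006, 0.019, 1.0, -0.003]
ft_force: [-2.2, -0.7, 1.0]
opening: 0.498
grasp_force: 0.0
```

```bash
python3 - <<'E'
from h import *
o=readout.get_obs();q=o['eef_rot'];print(o['tool_pos'],2*np.arctan2(q[2],q[1])-np.pi,o['joints'],o['opening'])
p,d,c=snap('wrist','w4')
a=cv2.resize(p,(440,330));u,v=w2px(c,[572,-198,75]).astype(int);print(u,v)
b=p[max(0,v-45):v+45,max(u-40,0):u+40];b=cv2.resize(b,(int(b.shape[1]*330/b.shape[0]),330),interpolation=cv2.INTER_CUBIC)
cv2.imwrite('pics/w4b.png',np.hstack([a,b]))
E
```

```text
[ 510.6184336  -196.79099529  402.14897919] -0.03703081392253482 [-4.90240799e-01  9.68556821e-02  1.45641390e-01  1.60636676e+00
 -6.63282057e-04 -4.53214367e-01] 0.4977812870306519
262 217
```

View pics/w4b.png

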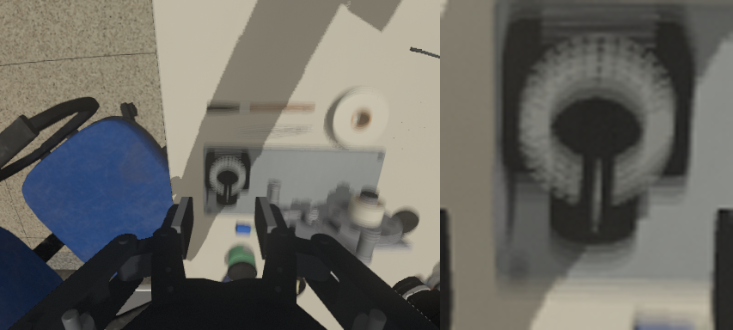

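Emit:
arm_command(
  deltas=[
    {"claw": -1,"tx": -0.024,"ty": 0.05,"tz": 0,"twist": 0},
    {"claw": -1,"tx": -0.024,"ty": 0.05,"tz": 0,"twist": 0},
    {"claw": -1,"tx": -0.024,"ty": 0.05,"tz": 0,"twist": 0},
    {"claw": -1,"tx": -0.024,"ty": 0.051,"tz": 0,"twist": 0},
    {"claw": -1,"tx": 0,"ty": 0,"tz": 0,"twist": 0},
    {"claw": -1,"tx": 0,"ty": 0,"tz": 0,"twist": 0},
    {"claw": -1,"tx": 0,"ty": 0,"tz": 0,"twist": 0},
    {"claw": -1,"tx": 0,"ty": 0,"tz": 0,"twist": 0},
  ],
)

```text
time: 8.3
tool_pos: [609.9, 1.1, 396.9]
eef_rot: [0.0, 0.02, 1.0, -0.0]
ft_force: [-0.6, 0.1, 0.0]
opening: 0.006
grasp_force: 0.0
```

```bash
python3 - <<'E'
from h import *
o=readout.get_obs();q=o['eef_rot'];print(o['tool_pos'],2*np.arctan2(q[2],q[1])-np.pi,o['joints'],o['opening'])
p,d,c=snap('wrist','w5');a=snap('scene','s5')[0];e=snap('side','d5')[0]
f=lambda i:cv2.resize(i,(400,int(400*i.shape[0]/i.shape[1])),interpolation=cv2.INTER_CUBIC)
L=[f(a[145:285,190:340]),f(e[140:280,190:340])]
cv2.imwrite('pics/s5b.png',np.hstack(L))
E
```

```text
[609.89519666   1.13758094 396.94615677] -0.04083539832899241 [-1.07981309e-01  2.73075845e-01  3.36583117e-01  1.63411592e+00
 -2.79568558e-04 -6.71459367e-02] 0.006000300103759912
```

View pics/s5b.png

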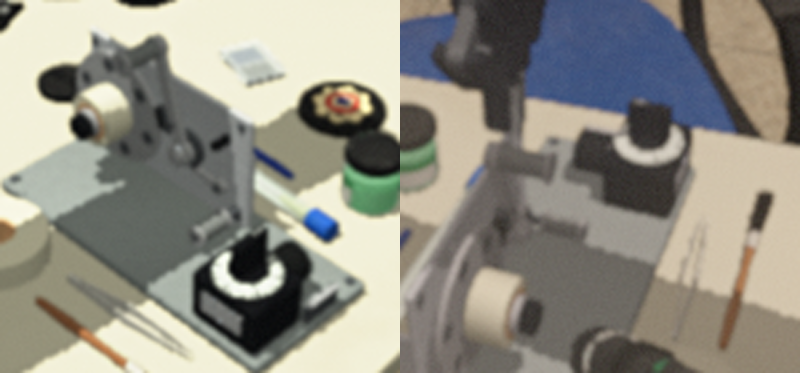

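Emit:
arm_command(
  deltas=[
    {"claw": -1,"tx": -0.002,"ty": 0,"tz": 0.03,"twist": 0},
    {"claw": -1,"tx": 0,"ty": 0,"tz": 0.03,"twist": 0},
    {"claw": -1,"tx": 0,"ty": 0,"tz": 0.022,"twist": 0},
    {"claw": -1,"tx": 0,"ty": 0,"tz": 0,"twist": 0},
    {"claw": -1,"tx": 0,"ty": -0.008,"tz": 0,"twist": 0},
    {"claw": -1,"tx": 0,"ty": -0.008,"tz": 0,"twist": 0},
    {"claw": -1,"tx": 0,"ty": -0.004,"tz": 0,"twist": 0},
    {"claw": -1,"tx": 0,"ty": 0,"tz": 0,"twist": 0},
  ],
)

```text
time: 9.45
tool_pos: [611.7, -18.1, 315.6]
eef_rot: [0.001, 0.02, 1.0, -0.0]
ft_force: [-0.8, -0.0, 0.1]
opening: -0.001
grasp_force: 0.0
```

Emit:
arm_command(
  deltas=[
    {"claw": -1,"tx": 0,"ty": -0.006,"tz": 0,"twist": 0},
    {"claw": -1,"tx": 0,"ty": -0.006,"tz": 0,"twist": 0},
    {"claw": -1,"tx": 0,"ty": -0.006,"tz": 0,"twist": 0},
    {"claw": -1,"tx": 0,"ty": -0.006,"tz": 0,"twist": 0},
    {"claw": -1,"tx": 0,"ty": -0.006,"tz": 0.002,"twist": 0},
    {"claw": -1,"tx": 0,"ty": -0.006,"tz": 0.002,"twist": 0},
    {"claw": -1,"tx": 0,"ty": -0.006,"tz": 0.002,"twist": 0},
    {"claw": -1,"tx": 0,"ty": 0,"tz": 0,"twist": 0},
  ],
)

```text
time: 10.45
tool_pos: [609.8, -60.1, 308.4]
eef_rot: [-0.0, 0.02, 1.0, -0.0]
ft_force: [0.4, 3.6, 0.2]
opening: -0.004
grasp_force: 1.9
```

Emit:
arm_command(
  deltas=[
    {"claw": -1,"tx": 0,"ty": -0.006,"tz": 0.001,"twist": 0},
    {"claw": -1,"tx": 0,"ty": -0.006,"tz": 0.001,"twist": 0},
    {"claw": -1,"tx": 0,"ty": -0.006,"tz": 0.001,"twist": 0},
    {"claw": -1,"tx": 0,"ty": -0.006,"tz": 0.001,"twist": 0},
    {"claw": -1,"tx": 0,"ty": -0.004,"tz": 0,"twist": 0},
    {"claw": -1,"tx": 0,"ty": 0,"tz": 0,"twist": 0},
    {"claw": -1,"tx": 0,"ty": 0,"tz": 0,"twist": 0},
    {"claw": -1,"tx": 0,"ty": 0,"tz": 0,"twist": 0},
  ],
)

```text
time: 11.45
tool_pos: [608.6, -87.0, 302.7]
eef_rot: [-0.001, 0.019, 1.0, 0.001]
ft_force: [1.5, 6.8, -2.3]
opening: -0.001
grasp_force: 3.1
```

```bash
python3 - <<'E'
from h import *
o=readout.get_obs();print(o['tool_pos'],o['ft_force'])
a=snap('scene','s6')[0];e=snap('side','d6')[0]
f=lambda i:cv2.resize(i,(400,int(400*i.shape[0]/i.shape[1])),interpolation=cv2.INTER_CUBIC)
cv2.imwrite('pics/s6b.png',np.hstack([f(a[125:285,190:340]),f(e[120:280,190:340])]))
E
```

```text
[608.58851563 -87.04733575 302.73561351] [ 1.48400314  6.81146664 -2.29919114]
```

View pics/s6b.png

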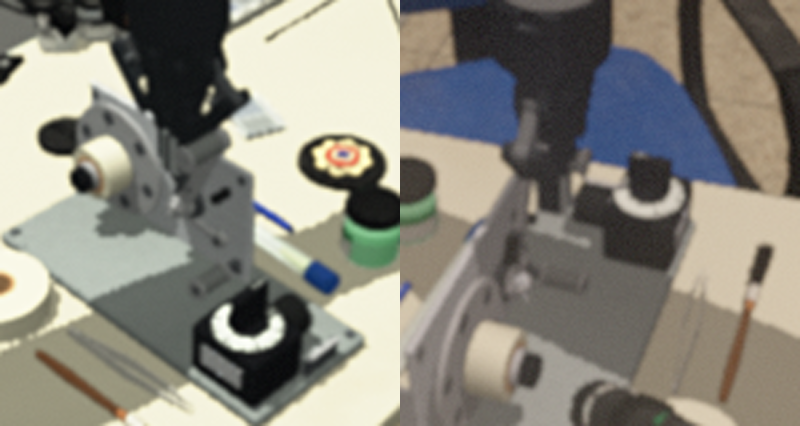

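```bash
python3 - <<'E'
from h import *
c=load('s6')
for u,v in((205,135),(212,138),(218,145),(212,132)):
    p=px2w(c,190+u*.375,125+v*.375);print(p.round(1))
for q in(.6,.7,.8,.9,1.0):
    y=18-95*np.sin(q-.3);z=70+95*np.cos(q-.3);print(q,w2px(c,[606+5+.05*y,-87.5+y-.25,z])*1,z,-87.5+y)
    # crop coords
    u=w2px(c,[606-12+.05*y,-87.5+y+.6,z]);print((u-[190,125])/.375)
E
```

```text
[ 595.4 -125.   184.7]
[ 618.7 -112.1  163.8]
[ 617.8 -118.9  161.2]
[ 622.3 -108.8  165.9]
0.6 [261.43183663 176.95794355] 160.75696646693257 -97.57441963282726
[174.42450916 147.77804823]
0.7 [264.59065345 180.12835446] 157.50079443027408 -106.49474251932179
[182.88319182 156.3497822 ]
0.8 [267.62756482 183.59648723] 153.3703433795854 -115.04542616739928
[191.02668646 165.71705968]
0.9 [270.50384219 187.32131945] 148.40688341641942 -123.14103497252837
[198.75095307 175.76876837]
1.0 [273.18271778 191.25748738] 142.66000779202642 -130.70068028758064
[205.95703695 186.38214059]
```

Emit:
arm_command(
  deltas=[
    {"claw": -1,"tx": 0,"ty": -0.004,"tz": 0.002,"twist": 0},
    {"claw": -1,"tx": 0,"ty": -0.004,"tz": 0.001,"twist": 0},
    {"claw": -1,"tx": 0,"ty": -0.004,"tz": 0.001,"twist": 0},
    {"claw": -1,"tx": 0,"ty": 0,"tz": 0,"twist": 0},
    {"claw": -1,"tx": 0,"ty": 0,"tz": 0,"twist": 0},
    {"claw": -1,"tx": 0,"ty": 0,"tz": 0,"twist": 0},
    {"claw": -1,"tx": 0,"ty": 0,"tz": 0,"twist": 0},
    {"claw": -1,"tx": 0,"ty": 0,"tz": 0,"twist": 0},
  ],
)

```text
time: 12.55
tool_pos: [608.1, -98.2, 298.0]
eef_rot: [-0.002, 0.019, 1.0, 0.003]
ft_force: [2.6, 8.9, -3.6]
opening: -0.005
grasp_force: 4.2
```

```bash
python3 - <<'E'
from h import *
o=readout.get_obs();print(o['tool_pos'],o['ft_force'])
a=snap('scene','s7')[0];e=snap('side','d7')[0]
f=lambda i:cv2.resize(i,(400,400),interpolation=cv2.INTER_CUBIC)
cv2.imwrite('pics/s7b.png',np.hstack([f(a[150:230,230:310]),f(e[130:230,220:320])]))
E
```

```text
[608.05391158 -98.22320401 297.99447909] [ 2.61131899  8.86015339 -3.551963  ]
```

View pics/s7b.png

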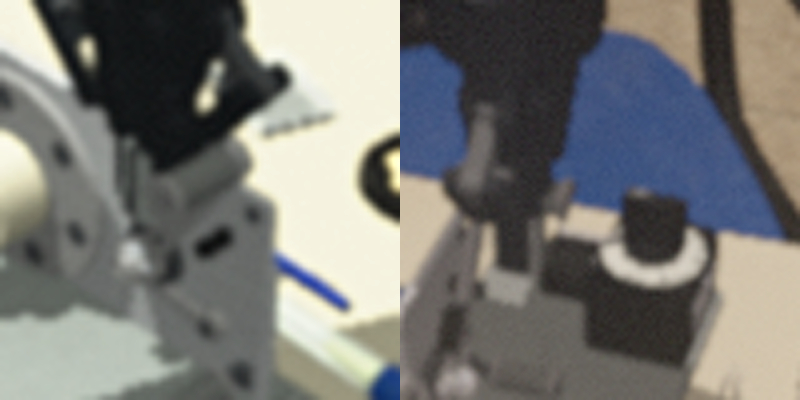

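Emit:
arm_command(
  deltas=[
    {"claw": -1,"tx": 0,"ty": -0.003,"tz": 0.001,"twist": 0},
    {"claw": -1,"tx": 0,"ty": 0,"tz": 0,"twist": 0},
    {"claw": -1,"tx": 0,"ty": 0,"tz": 0,"twist": 0},
    {"claw": -1,"tx": 0,"ty": 0,"tz": 0,"twist": 0},
    {"claw": -1,"tx": 0,"ty": 0,"tz": 0,"twist": 0},
    {"claw": -1,"tx": 0,"ty": 0,"tz": 0,"twist": 0},
    {"claw": -1,"tx": 0,"ty": 0,"tz": 0,"twist": 0},
    {"claw": -1,"tx": 0,"ty": 0,"tz": 0,"twist": 0},
  ],
)

```text
time: 13.65
tool_pos: [607.9, -100.9, 296.6]
eef_rot: [-0.002, 0.019, 1.0, 0.003]
ft_force: [2.9, 9.6, -4.4]
opening: 0.002
grasp_force: 4.6
```

```bash
python3 -c "
from workcell import close_job
print(close_job())"
```

```text
the job is handed in; nothing more can be done
None
```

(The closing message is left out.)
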